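Turn the spice row round: from the hood shelf to the wooden rack

TASK

Move the row of four (two aluminium tins, salt grinder, pepper mill) from the galvanized shelf to the cork discs of the wooden rack, in reverse order: always take the left-most one still in the row and stand it, upright and in the middle, on the right-most free disc, left and right as the robot sees them. Set each one down rather than dropping it, and leave in place what already stands on the rack and what still waits on the shelf.

Things in the scene. Friction and masses are not known exactly. Their poses are not given: they have to be found in the camera images.
- big_tin: Origin: centre of its underside, z up along its axis. It starts upright in the row on the galvanized shelf, its place in the row unknown beforehand. Round aluminium tin with screw lid, 58 mm across, 75 mm high (the lid is the top 16 mm); the widest round metal top of the row. About 0.18 kg.
- small_tin: Origin: centre of its underside, z up along its axis. It starts upright in the row on the galvanized shelf, its place in the row unknown beforehand. Round aluminium tin with screw lid, 44 mm across, 45 mm high (the lid is the top 12 mm). The lowest of the row. About 0.08 kg.
- salt_grinder: Origin: centre of its underside, z up along its axis. It starts upright in the row on the galvanized shelf, its place in the row unknown beforehand. Glass salt grinder, 120 mm high: glass body 48 mm across up to 80 mm, then a plain steel head 42 mm across from 80 to 120 mm height, to be gripped there. The tallest of the row. About 0.24 kg.
- pepper_mill: Origin: centre of its underside, z up along its axis. It starts upright in the row on the galvanized shelf, its place in the row unknown beforehand. Turned dark wooden pepper mill, 106 mm high with a small brass knob on top (10 mm across, the top 6 mm): foot 52 mm across, straight head 38 mm across from 64 to 100 mm height, to be gripped there. About 0.2 kg.
- place_a: One of four identical cork discs fixed on the wooden rack, 76 mm across, 4 mm thick, in a row 95 mm apart along the rack; told apart only by position (which of the names is where changes at each start). Origin: centre of its underside, on the deck of the rack 30 mm above the table; its top is 34 mm above the table. z up.
- place_b: One of four identical cork discs fixed on the wooden rack, 76 mm across, 4 mm thick, in a row 95 mm apart along the rack; told apart only by position (which of the names is where changes at each start). Origin: centre of its underside, on the deck of the rack 30 mm above the table; its top is 34 mm above the table. z up.
- place_c: One of four identical cork discs fixed on the wooden rack, 76 mm across, 4 mm thick, in a row 95 mm apart along the rack; told apart only by position (which of the names is where changes at each start). Origin: centre of its underside, on the deck of the rack 30 mm above the table; its top is 34 mm above the table. z up.
- place_d: One of four identical cork discs fixed on the wooden rack, 76 mm across, 4 mm thick, in a row 95 mm apart along the rack; told apart only by position (which of the names is where changes at each start). Origin: centre of its underside, on the deck of the rack 30 mm above the table; its top is 34 mm above the table. z up.
- shelf: Low galvanized steel shelf, fixed, 90 mm (its x) by 470 mm (its y), deck 45 mm above the table. Origin: centre of its footprint; y runs along the row to the robot's left (within 0.1 rad of world y). The row stands about y = 190, 95, 0 and -95 mm, x = 0 (each within 8 mm); a white bowl, not of the row, stands at y = -190. Shelf or rack may be the nearer.
- rack: Low light wooden rack, fixed, 90 mm (its x) by 470 mm (its y), deck 30 mm above the table. Origin: centre of its footprint; y runs along it to the robot's left (within 0.1 rad of world y). Its cork discs are at y = -190 (right end), -95, 0 and 95 mm, x = 0; a white egg timer, 48 mm high, stands at y = 190.
There are look-alikes about, which are no part of the job. Leave any green or pink look-alike of the big_tin alone.

How it is judged:
By the outcome, as a careful person would: the job done as asked, in the order asked, and still so for the second after the job is handed in, with the robot touching nothing.
It also fails if it takes over 102 s, if anything falls off the work surface, if the arm or the gripper's body presses on something with over 40 N, if the wrist force passes 120 N, or if a joint passes its speed limit or range.

ROBOT

A 7-joint arm with a two-finger parallel gripper is mounted at the origin on the work surface. World frame = base frame: x ahead of the robot, y to its left, z up, the work surface at z = 0. Lengths are in m, angles in degrees, forces in N, time in s.
With the tool pointing down it reaches from about 0.425 to 1.025 m from the base axis. Payload 3.6 kg.
Tool frame: the origin (TCP) lies on the centre line of the jaws, within the pads' length; the fingertips stand manip.finger_overhang ahead of it and the grasp point (between the pads) lies 5 mm behind it (manip.finger_overhang is the distance from the TCP to the fingertips, in m); z points along the fingers, y is the line along which they close (so a half turn about z gives the same grasp; the last joint's range is limited). The gripper opens to 85 mm and grips with 20 to 120 N. Pads are 22 mm wide; open, the fingers measure 114 mm over their backs; the gripper's body (76 mm by 85 mm) begins 54 mm behind the grasp point. The pads swing forward as they close: fully open they stand 13 mm farther back than shut.
Start: joints at [-71.992, 33.873, 2.773, 92.16, -1.908, 54.013, -1.931], TCP at [0.288, 0.666, 0.245] pointing down, gripper open.
Joint ranges: [-153.93, 153.93], [-27.13, 128.08], [-72.61, 78.16], [10.71, 143.7], [-87.88, 267.88], [4.46, 118.87], [-176.78, 176.78]. Speed limits (degrees/s): [147.25, 147.25, 180, 180, 180, 180, 180].

INTERFACE

Orientations are given as [roll, pitch, yaw] about the fixed x, y, z axes, in that order (R = Rz(yaw) Ry(pitch) Rx(roll)).
In Python, from cell import manip gives the robot as it stands. The module is installed in compiled form; this text tells all that it offers.
- The arm moves only by the tool play_rows, never from a script. Its argument "series" is a list of rows, each an object of numbers: "tx", "ty", "tz": the shift along the tool's x, y, z normalised to -1 to 1, where 1 is 0.05 m; "rx", "ry", "rz": the turn, a rotation vector about the tool's x, y, z normalised to -1 to 1, where 1 is 5 degrees; "gripper": the opening, from -1 (shut) to 1 (fully open). A call has 1 to 12 rows; each row shifts and turns the commanded pose from where the row before left it, along the tool's axes as they then stand; what a row does not reach is not made up. A row lasts 1/10 s, in which the tool goes at most 50 mm and 8.59 degrees, less where a joint would pass 70% of its speed; a pose out of reach is approached as far as the arm can. A call with a number of a shift or a turn outside -1 to 1 is refused whole. A call with a gripper value outside its range is refused whole. The fingers move at their own pace and stop on an object; the grip force is fixed at half the most. Time passes only in rows, so rows that do not move let the fingers close. It gives the time, the measured TCP pose, the force, the opening and the grip force at its end, in the units of the state.
- manip.sense(): the state, without advancing time (a new reading comes with each control period).
- manip.get_image(name): name is "scene" or "side" or "wrist"; returns a dict with "pixels" (480x640x3 uint8, red, green, blue), "intrinsics" (3x3 intrinsics, pixels), "world_to_cam" (4x4, takes a point from world to camera coordinates). Camera axes: x right, y down, z forward; pixel columns grow to the right and rows downward; lengths in m; the calibration is good to about 2 mm. A picture is of the moment at which its call begins. There is no depth.
- manip.finish_job(): hands the job in; it is judged then, once.
Trained networks look in a picture, given as the dict that the camera call returned (one of the last four; its "shot" number tells which), for a name from the list of things; names that differ only in an ending like _2 or _b are one class to them, and where a whole thing is asked for, a point or a joint stands for the part that bears it (a point fixed in the world has none). Each returns a list of dicts, best first, with "p" (0 to 1); they miss things now and then, are a little off and sometimes report something else, mostly with a low value. They report only what shows in the picture. A call takes as long as a camera call. They do not tell look-alikes from the thing itself.
- manip.search_frame(name, picture): "bbox" ([centre column, centre row, width, height] in pixels, round what is visible of it).
- manip.masks_of(name, picture): "mask" (480x640 bool, what is visible of it) and "bbox" ([centre column, centre row, width, height] in pixels, round what is visible of it).
- manip.landmark_of(name, picture): "pixel" ([column, row] in pixels: a listed point, or the origin of a listed thing).
The state is a dict: "t": time; "joint_pos": joint angles; "qvel": joint speeds; "effort": joint torques, N m; "ee_pos": TCP position; "ee_rot": TCP orientation; "ft_force": force on the tool from outside, world axes, zero at the start; "torque": the same for the moment, N m; "opening": opening from 0.0 (shut) to 1.0 (fully open); "grip_force": force on a finger pad.
Only numpy, scipy, OpenCV 4.12 (cv2) and the standard library are available. Lean on these libraries where they do the work, as an engineer would, in place of code of your own. Each camera call takes 0.05 s, during which the arm holds its last target. There are 200 camera calls.

## Working session

There is one attempt and no reset: what is moved stays moved. The work goes in short steps, Python scripts to look and compute and a tool call to move; the robot and the scene stay as the last step left them, time stands still between calls to the robot, and variables do not carry over. Pictures are saved under pics/ and viewed, at most 14 in all, crops included, and the job is handed in when it is done.

Besides the shell and the picture viewer there is one more tool, called after ">>>" in YAML: its name, and indented under it one key for each argument. play_rows: Moves the arm, as the interface text tells. Its arguments: {"type":"object","properties":{"series":{"type":"array","items":{"type":"object","properties":{"tx":{"type":"number","minimum":-1,"maximum":1},"ty":{"type":"number","minimum":-1,"maximum":1},"tz":{"type":"number","minimum":-1,"maximum":1},"rx":{"type":"number","minimum":-1,"maximum":1},"ry":{"type":"number","minimum":-1,"maximum":1},"rz":{"type":"number","minimum":-1,"maximum":1},"gripper":{"type":"number"}}}}},"required":["series"]}

```bash
mkdir -p pics; cat > h.py <<'E'
import numpy as np, cv2
from cell import manip
def save(im,name,crop=None,s=1):
    p=im["pixels"][:,:,::-1]
    if crop: p=p[crop[1]:crop[3],crop[0]:crop[2]]
    cv2.imwrite("pics/"+name,cv2.resize(p,None,fx=s,fy=s,interpolation=cv2.INTER_CUBIC))
def P(im): return np.array(im["intrinsics"])@np.array(im["world_to_cam"])[:3]
def proj(im,X):
    u=P(im)@np.append(X,1); return u[:2]/u[2]
def onplane(im,px,z):
    M=P(im); H=np.c_[M[:,0],M[:,1],M[:,2]*z+M[:,3]]
    w=np.linalg.solve(H,[px[0],px[1],1]); return w[:2]/w[2]
def tri(ims,pxs):
    A=[]
    for im,p in zip(ims,pxs):
        M=P(im); A+=[p[0]*M[2]-M[0],p[1]*M[2]-M[1]]
    A=[a/np.linalg.norm(a[:3]) for a in A]
    A=np.array(A); return np.linalg.lstsq(A[:,:3],-A[:,3],rcond=None)[0]
E
python3 - <<'E'
from h import *
np.set_printoptions(precision=3,suppress=True)
print(manip.sense(),manip.finger_overhang)
ims={n:manip.get_image(n) for n in("scene","side","wrist")}
for n,im in ims.items():
    save(im,n+"0.png"); C=np.array(im["world_to_cam"]); print(n,-C[:3,:3].T@C[:3,3])
names=["big_tin","small_tin","salt_grinder","pepper_mill","place_a","shelf","rack"]
for n in names:
    for c,im in ims.items():
        print(n,c,[(round(d["p"],2),np.round(d["bbox"]).astype(int).tolist()) for d in manip.search_frame(n,im)][:6],
        [(round(d["p"],2),np.round(d["pixel"]).astype(int).tolist()) for d in manip.landmark_of(n,im)][:6])
print(manip.sense()["t"])
E
```

```text
{'t': 0.0, 'joint_pos': array([-71.994,  33.926,   2.768,  92.238,  -1.911,  54.013,  -1.93 ]), 'qvel': array([-0.057,  0.022,  0.195,  0.045, -0.008,  0.044, -0.017]), 'effort': array([ -0.001, -54.87 ,   1.546, -19.813,   0.009,   0.009,   0.   ]), 'ee_pos': array([0.287, 0.665, 0.244]), 'ee_rot': array([-179.87 ,    0.005,  156.64 ]), 'ft_force': array([-0.715, -0.303,  0.28 ]), 'torque': array([ 0.013, -0.036,  0.005]), 'grip_force': 0.0, 'opening': 1.001809183738099} 0.014
scene [1.016 0.26  0.662]
side [ 0.547 -0.461  0.702]
wrist [0.226 0.691 0.373]
big_tin scene [(0.92, [371, 370, 46, 59]), (0.84, [452, 346, 50, 53]), (0.76, [387, 285, 44, 54])] [(0.8, [384, 296]), (0.66, [286, 255]), (0.58, [365, 381]), (0.57, [445, 358])]
big_tin side [(0.78, [339, 120, 28, 50]), (0.72, [219, 419, 63, 61]), (0.67, [331, 150, 37, 55]), (0.61, [399, 157, 38, 52])] [(0.86, [327, 167]), (0.81, [337, 137]), (0.79, [394, 173])]
big_tin wrist [] []
small_tin scene [(0.59, [284, 246, 28, 38])] [(0.6, [287, 254]), (0.55, [361, 200])]
small_tin side [(0.66, [336, 244, 30, 27])] [(0.7, [332, 260])]
sm
[... 430 characters left out ...]
, (0.82, [276, 178, 30, 26]), (0.79, [318, 189, 36, 31]), (0.55, [237, 167, 33, 21])] [(0.91, [277, 177]), (0.82, [319, 183]), (0.76, [240, 166]), (0.58, [363, 199])]
place_a side [(0.9, [215, 351, 55, 49]), (0.72, [210, 290, 47, 42]), (0.58, [207, 239, 49, 34]), (0.57, [220, 420, 60, 63])] [(0.8, [206, 240]), (0.62, [210, 288]), (0.56, [221, 420]), (0.55, [214, 351])]
place_a wrist [] []
shelf scene [(0.66, [294, 273, 249, 143])] [(0.62, [289, 266]), (0.18, [239, 165])]
shelf side [(0.85, [341, 287, 72, 281])] [(0.92, [336, 276])]
shelf wrist [] []
rack scene [(0.94, [323, 195, 226, 90])] [(0.63, [318, 200])]
rack side [(0.75, [218, 320, 84, 291])] [(0.61, [212, 301])]
rack wrist [] []
2.25
```

View pictures.

View pics/scene0.png

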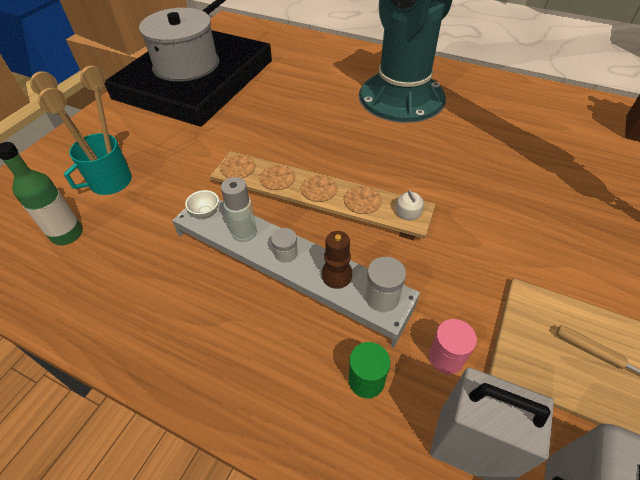

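View pics/side0.png

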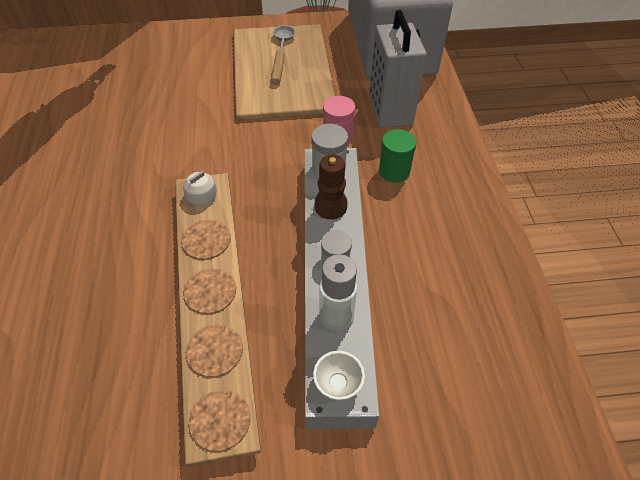

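```bash
python3 - <<'E'
from h import *
np.set_printoptions(precision=4,suppress=True)
t0=manip.sense()["t"]
a=manip.get_image("scene"); b=manip.get_image("side")
def cen(n,im): 
    r=[]
    for d in manip.masks_of(n,im):
        ys,xs=np.nonzero(d["mask"]); r.append((d["p"],np.array([xs.mean(),ys.mean()]),d["mask"]))
    return r
A=[c[1] for c in cen("place_a",a)]; B=[c[1] for c in cen("place_a",b)]
print("discs")
for q in A:
    w=onplane(a,q,.034)
    c=[k for k in B if np.hypot(*(onplane(b,k,.034)-w))<.03]
    print(q,w,[ (onplane(b,k,.034),tri([a,b],[q,k])) for k in c])
for n in ["big_tin","pepper_mill","small_tin","salt_grinder"]:
    la=[d for d in manip.landmark_of(n,a) if d["p"]>.3]; lb=[d for d in manip.landmark_of(n,b) if d["p"]>.3]
    for d in la:
        for e in lb:
            X=tri([a,b],[d["pixel"],e["pixel"]])
            err=np.hypot(*(proj(a,X)-d["pixel"]))
            if err<4: print(n,X,err.round(1),d["pixel"],"onplane",onplane(a,d["pixel"],.045),onplane(b,e["pixel"],.045))
np.savez("sc.npz",**{})
save(a,"row.png",(160,150,440,410),2.2)
print(manip.sense()["t"]-t0)
E
```

```text
discs
[318.679  188.4276] [ 0.4397 -0.0328] [(array([ 0.439 , -0.0355]), array([ 0.4383, -0.0339,  0.032 ]))]
[362.4288 199.5582] [0.4313 0.0612] [(array([0.4316, 0.0595]), array([0.4311, 0.0607, 0.033 ]))]
[237.2679 166.391 ] [ 0.4527 -0.2234] [(array([ 0.4534, -0.2247]), array([ 0.4528, -0.2241,  0.0334]))]
[276.7831 176.7585] [ 0.4453 -0.129 ] [(array([ 0.4456, -0.1302]), array([ 0.4452, -0.1295,  0.0333]))]
big_tin [ 0.6694  0.3061 -0.0005] 1.2 [445.8, 358.4] onplane [0.6949 0.302 ] [0.6604 0.2581]
big_tin [0.7563 0.2002 0.0051] 2.4 [363.1, 378.0] onplane [0.7752 0.2022] [0.7419 0.1651]
big_tin [0.6356 0.1817 0.0418] 0.4 [383.8, 298.4] onplane [0.6368 0.1824] [0.6356 0.1779]
pepper_mill [0.6244 0.0914 0.0499] 1.5 [337.8, 270.8] onplane [0.6186 0.0912] [0.6269 0.0934]
small_tin [ 0.6239 -0.0084  0.0402] 1.4 [284.9, 255.9] onplane [ 0.6292 -0.0073] [ 0.6215 -0.0099]
salt_grinder [ 0.6128 -0.1038  0.0459] 0.8 [244.4, 231.2] onplane [ 0.6107 -0.1037] [ 0.614  -0.1043]
0.6000000000000001
```

View pics/row.png

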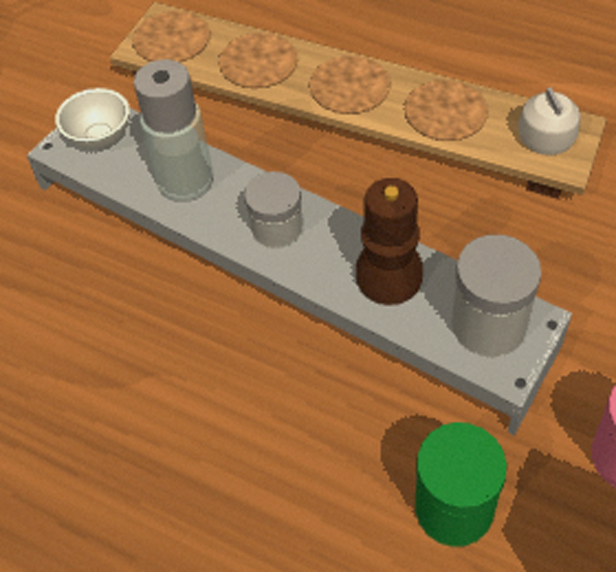

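The row, from the robot's left, is big_tin (386,285), pepper_mill (338,258), small_tin (284,246) and salt_grinder (240,209), all numbers in scene pixels. Free discs from the robot's right are (237,166), (277,177), (319,188) and (362,200).
Big_tin look-alikes: metal tin (386,285), green (370,370), pink (452,346) and the smaller tin (284,246). I choose the metal one standing at the end of the shelf, and the crop confirms it.

>>> play_rows:
  series:
    - {"tx": -0.775, "ty": -0.511, "tz": -0.13, "rz": 1, "gripper": 1}
    - {"tx": -0.817, "ty": -0.442, "tz": -0.13, "rz": 1, "gripper": 1}
    - {"tx": -0.851, "ty": -0.37, "tz": -0.13, "rz": 1, "gripper": 1}
    - {"tx": -0.881, "ty": -0.294, "tz": -0.13, "rz": 1, "gripper": 1}
    - {"tx": -0.903, "ty": -0.216, "tz": -0.13, "rz": 1, "gripper": 1}
    - {"tx": -0.918, "ty": -0.136, "tz": -0.13, "rz": 1, "gripper": 1}
    - {"tx": -0.927, "ty": -0.055, "tz": -0.13, "rz": 1, "gripper": 1}
    - {"tx": -0.928, "ty": 0.026, "tz": -0.13, "rz": 1, "gripper": 1}
    - {"tx": -0.923, "ty": 0.106, "tz": -0.13, "rz": 1, "gripper": 1}
    - {"tx": -0.91, "ty": 0.186, "tz": -0.13, "rz": 1, "gripper": 1}
    - {"tx": -0.889, "ty": 0.265, "tz": -0.13, "rz": 1, "gripper": 1}
    - {"tx": -0.863, "ty": 0.342, "tz": -0.13, "rz": 1, "gripper": 1}

```text
schema error: expected keys tx, ty, tz, rx, ry, rz, gripper
```

>>> play_rows:
  series:
    - {"tx": -0.775, "ty": -0.511, "tz": -0.13, "rx": 0, "ry": 0, "rz": 1, "gripper": 1}
    - {"tx": -0.817, "ty": -0.442, "tz": -0.13, "rx": 0, "ry": 0, "rz": 1, "gripper": 1}
    - {"tx": -0.851, "ty": -0.37, "tz": -0.13, "rx": 0, "ry": 0, "rz": 1, "gripper": 1}
    - {"tx": -0.881, "ty": -0.294, "tz": -0.13, "rx": 0, "ry": 0, "rz": 1, "gripper": 1}
    - {"tx": -0.903, "ty": -0.216, "tz": -0.13, "rx": 0, "ry": 0, "rz": 1, "gripper": 1}
    - {"tx": -0.918, "ty": -0.136, "tz": -0.13, "rx": 0, "ry": 0, "rz": 1, "gripper": 1}
    - {"tx": -0.927, "ty": -0.055, "tz": -0.13, "rx": 0, "ry": 0, "rz": 1, "gripper": 1}
    - {"tx": -0.928, "ty": 0.026, "tz": -0.13, "rx": 0, "ry": 0, "rz": 1, "gripper": 1}
    - {"tx": -0.923, "ty": 0.106, "tz": -0.13, "rx": 0, "ry": 0, "rz": 1, "gripper": 1}
    - {"tx": -0.91, "ty": 0.186, "tz": -0.13, "rx": 0, "ry": 0, "rz": 1, "gripper": 1}
    - {"tx": -0.889, "ty": 0.265, "tz": -0.13, "rx": 0, "ry": 0, "rz": 1, "gripper": 1}
    - {"tx": -0.863, "ty": 0.342, "tz": -0.13, "rx": 0, "ry": 0, "rz": 1, "gripper": 1}

```text
t: 4.05
ee_pos: [0.5934, 0.1979, 0.3239]
ee_rot: [180.0, -0.0, 96.4]
ft_force: [1.5, 0.4, 0.0]
opening: 0.999
grip_force: 0.0
```

>>> play_rows:
  series:
    - {"tx": -0.6, "ty": 0.35, "tz": 0, "rx": 0, "ry": 0, "rz": 0.64, "gripper": 1}
    - {"tx": -0.6, "ty": 0.2, "tz": -0.1, "rx": 0, "ry": 0, "rz": 0.64, "gripper": 1}
    - {"tx": 0, "ty": 0, "tz": 0, "rx": 0, "ry": 0, "rz": 0, "gripper": 1}
    - {"tx": 0, "ty": 0, "tz": 0, "rx": 0, "ry": 0, "rz": 0, "gripper": 1}

```text
t: 4.45
ee_pos: [0.6254, 0.1417, 0.3284]
ee_rot: [180.0, -0.0, 90.2]
ft_force: [-0.7, 0.5, -0.7]
opening: 0.996
grip_force: 0.0
```

```bash
cat > look.py <<'E'
from h import *
import sys
np.set_printoptions(precision=4,suppress=True)
TOP=dict(big_tin=.120,small_tin=.090,salt_grinder=.165,pepper_mill=.151)
w=manip.get_image("wrist"); s=manip.sense(); print(s["t"],s["ee_pos"],s["ee_rot"])
C=np.array(w["world_to_cam"]); print("cam",-C[:3,:3].T@C[:3,3],"axis",C[2,:3])
save(w,sys.argv[1])
out={"P":P(w)}
for n in sys.argv[2:]:
    for k,d in enumerate(manip.masks_of(n,w)[:4]):
        if d["p"]<.3: continue
        ys,xs=np.nonzero(d["mask"]); print(n,round(d["p"],2),np.round(d["bbox"]).astype(int),xs.mean().round(1),ys.mean().round(1)); out[f"{n}{k}"]=d["mask"]
np.savez(sys.argv[1]+".npz",img=w["pixels"],**out)
E
python3 look.py w1.png big_tin pepper_mill small_tin
```

```text
4.5 [0.6248 0.1434 0.3281] [-179.9639   -0.0594   90.2997]
cam [0.6252 0.2073 0.4576] axis [ 0.001  -0.263  -0.9648]
big_tin 0.8 [362  56  55  74] 358.3 53.9
big_tin 0.69 [331 178  57  66] 328.0 176.5
big_tin 0.56 [429 151  67  55] 430.4 151.0
pepper_mill 0.55 [321 251  45  61] 320.1 250.8
small_tin 0.57 [315 323  35  47] 314.6 321.8
```

View pics/w1.png

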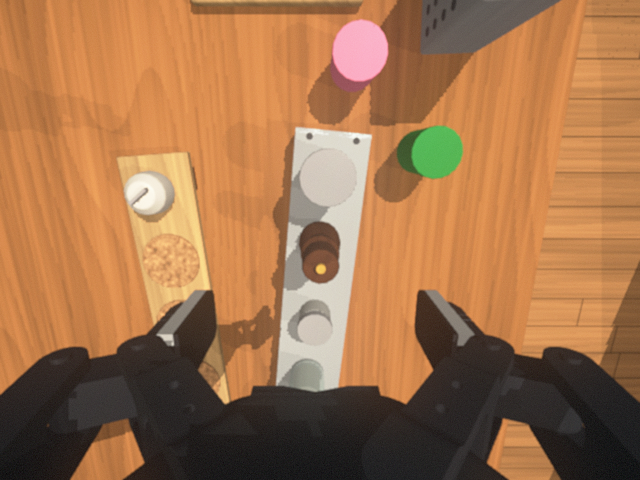

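```bash
cat > fit.py <<'E'
from h import *
from scipy.optimize import minimize
PROF=dict(big_tin=[(0,.075,.058)],small_tin=[(0,.045,.044)],salt_grinder=[(0,.08,.048),(.08,.12,.042)],pepper_mill=[(0,.03,.052),(.03,.064,.042),(.064,.1,.038),(.1,.106,.01)])
th=np.linspace(0,2*np.pi,40,endpoint=False)
def render(M,n,X):
    m=np.zeros((1920,2560),np.uint8)
    for z0,z1,d in PROF[n]:
        q=np.array([[X[0]+d/2*np.cos(t),X[1]+d/2*np.sin(t),X[2]+z,1] for z in(z0,z1) for t in th])@M.T
        q=((q[:,:2]/q[:,2:]+.5)*4).astype(np.float32)
        cv2.fillConvexPoly(m,cv2.convexHull(q).astype(np.int32),1)
    return cv2.resize(m.astype(np.float32),(640,480),interpolation=cv2.INTER_AREA)
def fit(n,views,X0):
    def cost(X):
        c=0
        for M,m in views:
            r=render(M,n,X); c+=1-np.minimum(r,m).sum()/np.maximum(r,m).sum()
        return c
    S=np.array([X0]+[np.add(X0,d) for d in np.eye(3)*.006])
    r=minimize(cost,X0,method="Nelder-Mead",options=dict(initial_simplex=S,xatol=2e-4,fatol=1e-4))
    return r.x,r.fun/len(views)
E
cat > f1.py <<'E'
from fit import *
np.set_printoptions(precision=4,suppress=True)
a=manip.get_image("scene"); b=manip.get_image("side")
W=np.load("w1.png.npz") if 0 else np.load("pics/w1.png.npz" if __import__("os").path.exists("pics/w1.png.npz") else "w1.png.npz")
X0=dict(big_tin=(.636,.181,.045),pepper_mill=(.6244,.0914,.045),small_tin=(.624,-.0084,.045),salt_grinder=(.613,-.104,.045))
def near(n,im):
    best=None
    for d in manip.masks_of(n,im):
        r=render(P(im),n,X0[n]); i=np.minimum(r,d["mask"]).sum()/np.maximum(r,d["mask"]).sum()
        if i>.4 and (best is None or i>best[0]): best=(i,d["mask"])
    return best
for n,k in [("big_tin","big_tin1"),("pepper_mill","pepper_mill0"),("small_tin","small_tin0"),("salt_grinder",None)]:
    A=near(n,a); B=near(n,b); v={}
    if A: v["scene"]=(P(a),A[1])
    if B: v["side"]=(P(b),B[1])
    if k: v["wrist"]=(W["P"],W[k])
    use={q:v[q] for q in v if not(q=="side" and n in("big_tin","small_tin"))}
    print(n,"all",*fit(n,list(use.values()),X0[n]),list(use))
    for q in use:
        if q!="side" : print("   fixed-z-ish",q,*fit(n,[use[q]],X0[n]))
print(manip.sense()["t"])
E
python3 f1.py
```

```text
big_tin all [0.6381 0.1793 0.0471] 0.044226378202438354 ['scene', 'wrist']
   fixed-z-ish scene [0.6353 0.1785 0.0433] 0.04215890169143677
   fixed-z-ish wrist [0.6384 0.179  0.0418] 0.01912301778793335
pepper_mill all [0.6311 0.0946 0.0435] 0.0683298110961914 ['side', 'wrist']
   fixed-z-ish wrist [0.6314 0.0932 0.0388] 0.034197986125946045
small_tin all [ 0.6248 -0.0089  0.0461] 0.08850154280662537 ['scene', 'wrist']
   fixed-z-ish scene [ 0.6074 -0.0201  0.0226] 0.043581366539001465
   fixed-z-ish wrist [ 0.6252 -0.0185  0.0281] 0.03513503074645996
salt_grinder all [ 0.6134 -0.1039  0.0461] 0.03732728958129883 ['scene', 'side']
   fixed-z-ish scene [ 0.6111 -0.1048  0.044 ] 0.035628676414489746
5.15
```

>>> play_rows:
  series:
    - {"tx": 0.72, "ty": 0.24, "tz": 0.5, "rx": 0, "ry": 0, "rz": 0.04, "gripper": 1}
    - {"tx": 0, "ty": 0, "tz": 1, "rx": 0, "ry": 0, "rz": 0, "gripper": 1}
    - {"tx": 0, "ty": 0, "tz": 1, "rx": 0, "ry": 0, "rz": 0, "gripper": 1}
    - {"tx": 0, "ty": 0, "tz": 0.9, "rx": 0, "ry": 0, "rz": 0, "gripper": 1}
    - {"tx": 0, "ty": 0, "tz": 0, "rx": 0, "ry": 0, "rz": 0, "gripper": 1}
    - {"tx": 0, "ty": 0, "tz": 0, "rx": 0, "ry": 0, "rz": 0, "gripper": 1}

```text
t: 5.75
ee_pos: [0.6374, 0.1781, 0.1585]
ee_rot: [-180.0, 0.0, 90.0]
ft_force: [0.2, 0.7, 0.3]
opening: 0.998
grip_force: 0.0
```

```bash
python3 look.py w2.png big_tin
```

```text
5.8 [0.6388 0.1783 0.1603] [179.8202  -0.0299  90.0114]
cam [0.6374 0.2439 0.2876] axis [-0.0003 -0.2639 -0.9645]
big_tin 0.76 [376  53 106 106] 371.4 46.9
big_tin 0.66 [489 208 126  94] 490.3 205.7
```

View pics/w2.png

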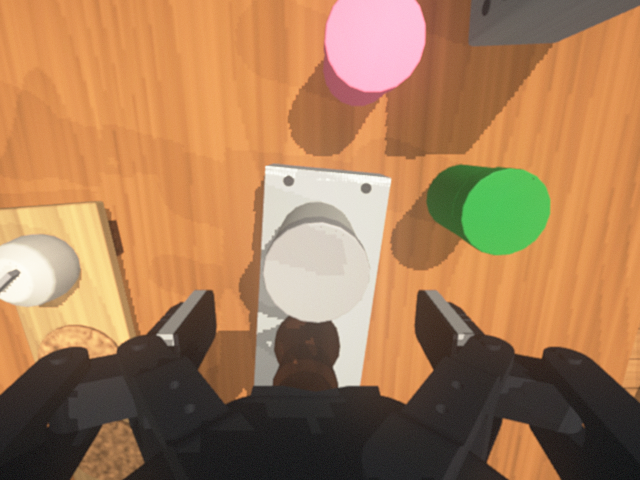

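```bash
python3 - <<'E'
from fit import *
import glob
W=np.load(glob.glob("**/w2.png.npz",recursive=True)[0]); M=W["P"]
H=np.c_[M[:,0],M[:,1],M[:,2]*.12+M[:,3]]
for p in[(317,272)]:
    w=np.linalg.solve(H,[*p,1]);print(w[:2]/w[2])
# lid segmentation: projected circle of (x,y) vs. image edges
for X in[(.637,.179,.045),(.639,.177,.045)]:
    q=np.array([[X[0]+.029*np.cos(t),X[1]+.029*np.sin(t),.12,1] for t in np.linspace(0,6.28,60)])@M.T;q=q[:,:2]/q[:,2:];print(q.min(0),q.max(0))
E
```

```text
[0.63835866 0.17972987]
[260.30518071 220.2990768 ] [368.57839384 321.90016745]
[264.1951152  224.10709356] [372.14115954 325.10986217]
```

The metal tin's lid is centred at (317,272) between the open fingers, which puts it at about (0.638, 0.179). Green (518,210) and pink (375,40) are well clear.

>>> play_rows:
  series:
    - {"tx": 0.02, "ty": 0, "tz": 0.6, "rx": 0, "ry": 0, "rz": 0, "gripper": 1}
    - {"tx": 0, "ty": 0, "tz": 0.6, "rx": 0, "ry": 0, "rz": 0, "gripper": 1}
    - {"tx": 0, "ty": 0, "tz": 0.4, "rx": 0, "ry": 0, "rz": 0, "gripper": 1}
    - {"tx": 0, "ty": 0, "tz": 0, "rx": 0, "ry": 0, "rz": 0, "gripper": 1}
    - {"tx": 0, "ty": 0, "tz": 0, "rx": 0, "ry": 0, "rz": 0, "gripper": 0.45}
    - {"tx": 0, "ty": 0, "tz": 0, "rx": 0, "ry": 0, "rz": 0, "gripper": -1}
    - {"tx": 0, "ty": 0, "tz": 0, "rx": 0, "ry": 0, "rz": 0, "gripper": -1}
    - {"tx": 0, "ty": 0, "tz": 0, "rx": 0, "ry": 0, "rz": 0, "gripper": -1}
    - {"tx": 0, "ty": 0, "tz": 0, "rx": 0, "ry": 0, "rz": 0, "gripper": -1}

```text
t: 6.75
ee_pos: [0.6391, 0.1798, 0.0814]
ee_rot: [179.7, -0.1, 90.0]
ft_force: [-1.4, -0.2, 4.9]
opening: 0.652
grip_force: 60.3
```

>>> play_rows:
  series:
    - {"tx": 0, "ty": 0, "tz": -0.2, "rx": 0, "ry": 0, "rz": 0, "gripper": -1}
    - {"tx": 0, "ty": 0, "tz": -0.7, "rx": 0, "ry": 0, "rz": 0, "gripper": -1}
    - {"tx": 0, "ty": 0, "tz": -1, "rx": 0, "ry": 0, "rz": 0, "gripper": -1}
    - {"tx": 0, "ty": 0, "tz": -0.9, "rx": 0, "ry": 0, "rz": 0, "gripper": -1}
    - {"tx": -0.3, "ty": -0.14, "tz": -0.2, "rx": 0, "ry": 0, "rz": 0, "gripper": -1}
    - {"tx": -0.7, "ty": -0.33, "tz": 0, "rx": 0, "ry": 0, "rz": 0, "gripper": -1}
    - {"tx": -0.9, "ty": -0.41, "tz": 0, "rx": 0, "ry": 0, "rz": 0, "gripper": -1}
    - {"tx": -0.9, "ty": -0.41, "tz": 0, "rx": 0, "ry": 0, "rz": 0, "gripper": -1}
    - {"tx": -0.9, "ty": -0.41, "tz": 0, "rx": 0, "ry": 0, "rz": 0, "gripper": -1}
    - {"tx": -0.9, "ty": -0.41, "tz": 0, "rx": 0, "ry": 0, "rz": 0, "gripper": -1}
    - {"tx": -0.9, "ty": -0.41, "tz": 0, "rx": 0, "ry": 0, "rz": 0, "gripper": -1}
    - {"tx": -0.9, "ty": -0.41, "tz": 0, "rx": 0, "ry": 0, "rz": 0, "gripper": -1}

```text
t: 7.95
ee_pos: [0.4887, -0.1426, 0.2286]
ee_rot: [-180.0, -0.0, 90.0]
ft_force: [0.7, -0.7, -0.9]
opening: 0.652
grip_force: 62.7
```

>>> play_rows:
  series:
    - {"tx": -0.8, "ty": -0.4, "tz": 0, "rx": 0, "ry": 0, "rz": 0, "gripper": -1}
    - {"tx": -0.6, "ty": -0.3, "tz": 0, "rx": 0, "ry": 0, "rz": 0, "gripper": -1}
    - {"tx": -0.26, "ty": -0.08, "tz": 0.4, "rx": 0, "ry": 0, "rz": 0, "gripper": -1}
    - {"tx": 0, "ty": 0, "tz": 0.8, "rx": 0, "ry": 0, "rz": 0, "gripper": -1}
    - {"tx": 0, "ty": 0, "tz": 0.8, "rx": 0, "ry": 0, "rz": 0, "gripper": -1}
    - {"tx": 0, "ty": 0, "tz": 0.5, "rx": 0, "ry": 0, "rz": 0, "gripper": -1}
    - {"tx": 0, "ty": 0, "tz": 0.3, "rx": 0, "ry": 0, "rz": 0, "gripper": -1}
    - {"tx": 0, "ty": 0, "tz": 0, "rx": 0, "ry": 0, "rz": 0, "gripper": -1}
    - {"tx": 0, "ty": 0, "tz": 0, "rx": 0, "ry": 0, "rz": 0, "gripper": -1}
    - {"tx": 0, "ty": 0, "tz": 0, "rx": 0, "ry": 0, "rz": 0, "gripper": -1}

```text
t: 8.95
ee_pos: [0.4524, -0.2242, 0.0894]
ee_rot: [179.9, 0.1, 90.0]
ft_force: [0.3, 0.3, -1.5]
opening: 0.655
grip_force: 62.7
```

```bash
python3 - <<'E'
from h import *
a=manip.get_image("scene");b=manip.get_image("side")
s=np.hstack([a["pixels"][110:250,180:330],b["pixels"][330:470,150:300]])
cv2.imwrite("pics/p1.png",cv2.resize(s[:,:,::-1],None,fx=2.6,fy=2.6,interpolation=cv2.INTER_CUBIC))
s=manip.sense();print(s["t"],s["ee_pos"],s["ee_rot"],s["ft_force"])
E
```

```text
9.05 [ 0.45252721 -0.22404076  0.08945472] [1.79880135e+02 5.17542752e-02 9.00424725e+01] [ 0.32482678  0.13757073 -1.54512522]
```

View pics/p1.png

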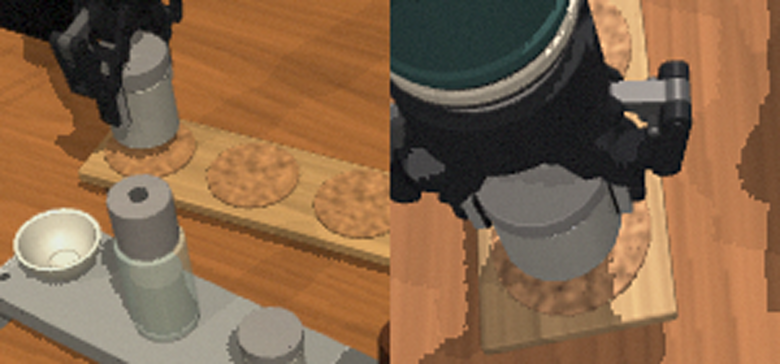

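The tin hangs over the right-end disc, upright and about 20 mm above it.

>>> play_rows:
  series:
    - {"tx": 0, "ty": 0, "tz": 0.25, "rx": 0, "ry": 0, "rz": 0, "gripper": -1}
    - {"tx": 0, "ty": 0, "tz": 0.08, "rx": 0, "ry": 0, "rz": 0, "gripper": -1}
    - {"tx": 0, "ty": 0, "tz": 0.04, "rx": 0, "ry": 0, "rz": 0, "gripper": -1}
    - {"tx": 0, "ty": 0, "tz": 0, "rx": 0, "ry": 0, "rz": 0, "gripper": -1}

```text
t: 9.45
ee_pos: [0.4516, -0.2236, 0.0704]
ee_rot: [-180.0, -0.1, 90.0]
ft_force: [-2.0, 1.5, 9.6]
opening: 0.649
grip_force: 61.7
```

>>> play_rows:
  series:
    - {"tx": 0, "ty": 0, "tz": 0, "rx": 0, "ry": 0, "rz": 0, "gripper": 0.45}
    - {"tx": 0, "ty": 0, "tz": 0, "rx": 0, "ry": 0, "rz": 0, "gripper": 1}
    - {"tx": 0, "ty": 0, "tz": 0, "rx": 0, "ry": 0, "rz": 0, "gripper": 1}
    - {"tx": 0, "ty": 0, "tz": 0, "rx": 0, "ry": 0, "rz": 0, "gripper": 1}
    - {"tx": 0, "ty": 0, "tz": -0.6, "rx": 0, "ry": 0, "rz": 0, "gripper": 1}
    - {"tx": 0, "ty": 0, "tz": -1, "rx": 0, "ry": 0, "rz": 0, "gripper": 1}
    - {"tx": 0, "ty": 0, "tz": -1, "rx": 0, "ry": 0, "rz": 0, "gripper": 1}
    - {"tx": 0, "ty": 0, "tz": -1, "rx": 0, "ry": 0, "rz": 0, "gripper": 1}
    - {"tx": 0.9, "ty": 0.5, "tz": 0, "rx": 0, "ry": 0, "rz": 0, "gripper": 1}
    - {"tx": 0.9, "ty": 0.5, "tz": 0, "rx": 0, "ry": 0, "rz": 0, "gripper": 1}
    - {"tx": 0.9, "ty": 0.5, "tz": 0, "rx": 0, "ry": 0, "rz": 0, "gripper": 1}
    - {"tx": 0.9, "ty": 0.5, "tz": 0, "rx": 0, "ry": 0, "rz": 0, "gripper": 1}

```text
t: 10.65
ee_pos: [0.5494, -0.047, 0.25]
ee_rot: [180.0, -0.0, 90.0]
ft_force: [1.7, -0.7, -1.0]
opening: 0.999
grip_force: 0.0
```

>>> play_rows:
  series:
    - {"tx": 0.9, "ty": 0.5, "tz": 0, "rx": 0, "ry": 0, "rz": 0, "gripper": 1}
    - {"tx": 0.9, "ty": 0.5, "tz": 0, "rx": 0, "ry": 0, "rz": 0, "gripper": 1}
    - {"tx": 0.9, "ty": 0.52, "tz": 0, "rx": 0, "ry": 0, "rz": 0, "gripper": 1}
    - {"tx": 0, "ty": 0, "tz": 0, "rx": 0, "ry": 0, "rz": 0, "gripper": 1}
    - {"tx": 0, "ty": 0, "tz": 0, "rx": 0, "ry": 0, "rz": 0, "gripper": 1}

```text
t: 11.15
ee_pos: [0.6224, 0.0839, 0.249]
ee_rot: [-179.9, 0.0, 90.3]
ft_force: [0.2, -1.1, -0.8]
opening: 0.999
grip_force: 0.0
```

```bash
cat > chk.py <<'E'
# chk.py pic pick_name pick_xyz... ; placed name + guess
from fit import *
import sys
np.set_printoptions(precision=4,suppress=True)
out=sys.argv[1]
w=manip.get_image("wrist");a=manip.get_image("scene");b=manip.get_image("side")
s=manip.sense();print(s["t"],s["ee_pos"],s["ee_rot"])
cv2.imwrite("pics/"+out,cv2.resize(np.hstack([w["pixels"],a["pixels"]])[:,:,::-1],None,fx=.625,fy=.625,interpolation=cv2.INTER_AREA))
for arg in sys.argv[2:]:
    n,x,y,z,vs=arg.split(","); X0=np.array([float(x),float(y),float(z)])
    V=[]
    for k,im in(("w",w),("a",a),("b",b)):
        if k not in vs: continue
        r=render(P(im),n,X0); best=(0.35,None)
        for d in manip.masks_of(n,im):
            i=np.minimum(r,d["mask"]).sum()/np.maximum(r,d["mask"]).sum()
            if i>best[0]: best=(i,d["mask"])
        if best[1] is not None:
            V.append((P(im),best[1])); print(n,k,*fit(n,V[-1:],X0))
    if len(V)>1: print(n,"joint",*fit(n,V,X0))
E
python3 chk.py c1.png pepper_mill,.631,.094,.045,wab big_tin,.452,-.2236,.034,ab
```

```text
11.3 [0.6216 0.0798 0.2497] [-179.9455    0.0604   89.8759]
pepper_mill a [0.617  0.0884 0.0263] 0.04755765199661255
pepper_mill b [0.6346 0.1217 0.014 ] 0.07179218530654907
pepper_mill joint [0.6294 0.0933 0.0436] 0.10699346661567688
big_tin a [ 0.4329 -0.2389  0.0187] 0.03310096263885498
big_tin b [ 0.4469 -0.2153  0.014 ] 0.029071927070617676
big_tin joint [ 0.4502 -0.2239  0.0356] 0.06766313314437866
```

View pics/c1.png

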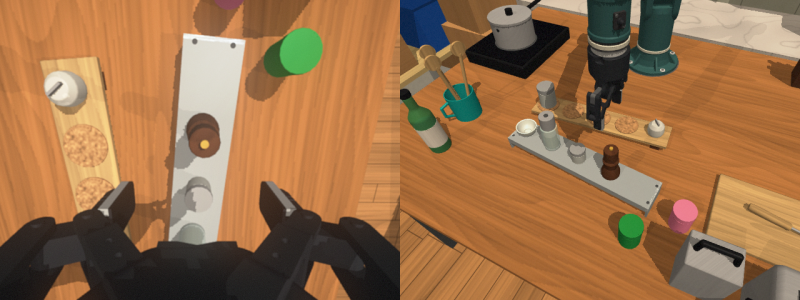

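```bash
cat > knob.py <<'E'
from h import *
s=manip.sense();w=manip.get_image("wrist")
hsv=cv2.cvtColor(w["pixels"],cv2.COLOR_RGB2HSV)
m=cv2.inRange(hsv,(16,150,120),(32,255,255)); n,l,st,c=cv2.connectedComponentsWithStats(m)
for i in np.argsort(-st[1:,4])[:3]+1: print(st[i],c[i],onplane(w,c[i],.149))
print(s["ee_pos"],s["t"])
E
python3 knob.py
```

```text
[321 219  14  15 158] [327.32911392 225.94936709] [0.63080623 0.09316071]
[471 115   8   1   8] [474.5 115. ] [0.72575913 0.16694479]
[452  51   6   5   6] [454.5         52.66666667] [0.70880415 0.20337362]
[0.62211929 0.08078771 0.25005195] 11.55
```

The brass knob is at (327,226) in the wrist view, so the mill is at (0.631, 0.093). The big tin stands upright in the middle of its disc.

>>> play_rows:
  series:
    - {"tx": 0.25, "ty": 0.18, "tz": 0.1, "rx": 0, "ry": 0, "rz": 0, "gripper": 1}
    - {"tx": 0, "ty": 0, "tz": 0.6, "rx": 0, "ry": 0, "rz": 0, "gripper": 1}
    - {"tx": 0, "ty": 0, "tz": 0.6, "rx": 0, "ry": 0, "rz": 0, "gripper": 1}
    - {"tx": 0, "ty": 0, "tz": 0, "rx": 0, "ry": 0, "rz": 0, "gripper": 1}
    - {"tx": 0, "ty": 0, "tz": 0, "rx": 0, "ry": 0, "rz": 0, "gripper": 1}

```text
t: 12.1
ee_pos: [0.6316, 0.0951, 0.1845]
ee_rot: [-180.0, 0.0, 90.1]
ft_force: [0.0, 0.1, 0.5]
opening: 1.0
grip_force: 0.0
```

```bash
python3 knob.py
```

```text
[304 270  19  21 297] [313.36700337 280.47811448] [0.63068935 0.09302412]
[472  46  12   9  12] [477.5  50. ] [0.70339926 0.20265264]
[497 128   9   1   9] [501. 128.] [0.71865938 0.16984615]
[0.6316256  0.09507836 0.18445722] 12.1
```

>>> play_rows:
  series:
    - {"tx": -0.035, "ty": -0.015, "tz": 0.4, "rx": 0, "ry": 0, "rz": 0, "gripper": 1}
    - {"tx": 0, "ty": 0, "tz": 0.5, "rx": 0, "ry": 0, "rz": 0, "gripper": 1}
    - {"tx": 0, "ty": 0, "tz": 0.34, "rx": 0, "ry": 0, "rz": 0, "gripper": 1}
    - {"tx": 0, "ty": 0, "tz": 0, "rx": 0, "ry": 0, "rz": 0, "gripper": 1}
    - {"tx": 0, "ty": 0, "tz": 0, "rx": 0, "ry": 0, "rz": 0, "gripper": 0.1}
    - {"tx": 0, "ty": 0, "tz": 0, "rx": 0, "ry": 0, "rz": 0, "gripper": 0}
    - {"tx": 0, "ty": 0, "tz": 0, "rx": 0, "ry": 0, "rz": 0, "gripper": -1}
    - {"tx": 0, "ty": 0, "tz": 0, "rx": 0, "ry": 0, "rz": 0, "gripper": -1}
    - {"tx": 0, "ty": 0, "tz": 0, "rx": 0, "ry": 0, "rz": 0, "gripper": -1}
    - {"tx": 0, "ty": 0, "tz": 0, "rx": 0, "ry": 0, "rz": 0, "gripper": -1}

```text
t: 13.15
ee_pos: [0.6314, 0.0928, 0.1244]
ee_rot: [179.9, -0.0, 90.0]
ft_force: [-2.4, 0.1, 6.5]
opening: 0.43
grip_force: 59.7
```

>>> play_rows:
  series:
    - {"tx": 0, "ty": 0, "tz": -0.2, "rx": 0, "ry": 0, "rz": 0, "gripper": -1}
    - {"tx": 0, "ty": 0, "tz": -0.7, "rx": 0, "ry": 0, "rz": 0, "gripper": -1}
    - {"tx": 0, "ty": 0, "tz": -1, "rx": 0, "ry": 0, "rz": 0, "gripper": -1}
    - {"tx": 0, "ty": 0, "tz": -0.9, "rx": 0, "ry": 0, "rz": 0, "gripper": -1}
    - {"tx": -0.3, "ty": -0.25, "tz": -0.2, "rx": 0, "ry": 0, "rz": 0, "gripper": -1}
    - {"tx": -0.65, "ty": -0.55, "tz": 0, "rx": 0, "ry": 0, "rz": 0, "gripper": -1}
    - {"tx": -0.7, "ty": -0.6, "tz": 0, "rx": 0, "ry": 0, "rz": 0, "gripper": -1}
    - {"tx": -0.7, "ty": -0.6, "tz": 0, "rx": 0, "ry": 0, "rz": 0, "gripper": -1}
    - {"tx": -0.7, "ty": -0.6, "tz": 0, "rx": 0, "ry": 0, "rz": 0, "gripper": -1}
    - {"tx": -0.7, "ty": -0.6, "tz": 0, "rx": 0, "ry": 0, "rz": 0, "gripper": -1}
    - {"tx": -0.5, "ty": -0.4, "tz": 0, "rx": 0, "ry": 0, "rz": 0, "gripper": -1}
    - {"tx": 0, "ty": 0, "tz": 0, "rx": 0, "ry": 0, "rz": 0, "gripper": -1}

```text
t: 14.35
ee_pos: [0.4449, -0.1241, 0.2722]
ee_rot: [-179.7, -0.0, 89.5]
ft_force: [-0.5, -0.9, 0.0]
opening: 0.43
grip_force: 60.6
```

>>> play_rows:
  series:
    - {"tx": -0.08, "ty": 0, "tz": 0.4, "rx": 0, "ry": 0, "rz": 0, "gripper": -1}
    - {"tx": 0, "ty": 0, "tz": 0.8, "rx": 0, "ry": 0, "rz": 0, "gripper": -1}
    - {"tx": 0, "ty": 0, "tz": 0.8, "rx": 0, "ry": 0, "rz": 0, "gripper": -1}
    - {"tx": 0, "ty": 0, "tz": 0.5, "rx": 0, "ry": 0, "rz": 0, "gripper": -1}
    - {"tx": 0, "ty": 0, "tz": 0.2, "rx": 0, "ry": 0, "rz": 0, "gripper": -1}
    - {"tx": 0, "ty": 0, "tz": 0, "rx": 0, "ry": 0, "rz": 0, "gripper": -1}
    - {"tx": 0, "ty": 0, "tz": 0, "rx": 0, "ry": 0, "rz": 0, "gripper": -1}

```text
t: 15.05
ee_pos: [0.4514, -0.1241, 0.1385]
ee_rot: [179.9, 0.0, 90.0]
ft_force: [0.4, -0.4, -0.9]
opening: 0.431
grip_force: 60.7
```

>>> play_rows:
  series:
    - {"tx": -0.1, "ty": -0.12, "tz": 0.25, "rx": 0, "ry": 0, "rz": 0, "gripper": -1}
    - {"tx": 0, "ty": 0, "tz": 0.1, "rx": 0, "ry": 0, "rz": 0, "gripper": -1}
    - {"tx": 0, "ty": 0, "tz": 0, "rx": 0, "ry": 0, "rz": 0, "gripper": -1}
    - {"tx": 0, "ty": 0, "tz": 0, "rx": 0, "ry": 0, "rz": 0, "gripper": -1}

```text
t: 15.45
ee_pos: [0.4456, -0.1289, 0.1211]
ee_rot: [179.9, 0.0, 90.1]
ft_force: [-0.6, -0.7, -1.3]
opening: 0.43
grip_force: 60.7
```

```bash
python3 - <<'E'
from h import *
a=manip.get_image("scene");b=manip.get_image("side")
s=np.hstack([a["pixels"][110:250,200:350],b["pixels"][270:410,150:300]])
cv2.imwrite("pics/p2.png",cv2.resize(s[:,:,::-1],None,fx=2.6,fy=2.6,interpolation=cv2.INTER_CUBIC))
s=manip.sense();print(s["t"],s["ee_pos"],s["ee_rot"],s["ft_force"])
E
```

```text
15.55 [ 0.44553892 -0.12885783  0.120946  ] [1.79909512e+02 1.21209877e-02 9.00601490e+01] [ 0.27274462 -1.00780265 -1.99449563]
```

View pics/p2.png

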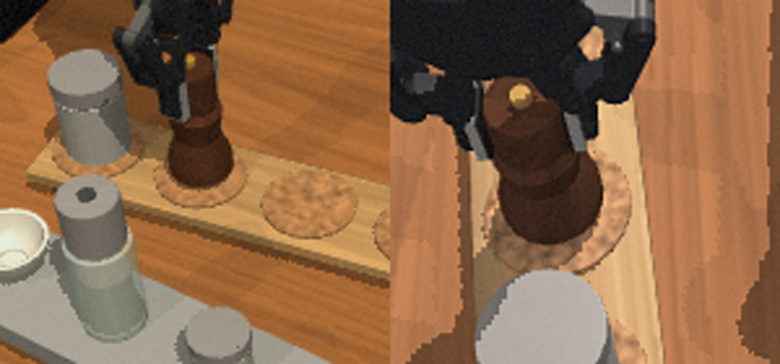

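The mill hangs upright over the middle of the second disc, just clear of it; the tin next to it stands well.

>>> play_rows:
  series:
    - {"tx": 0, "ty": 0, "tz": 0.1, "rx": 0, "ry": 0, "rz": 0, "gripper": -1}
    - {"tx": 0, "ty": 0, "tz": 0.03, "rx": 0, "ry": 0, "rz": 0, "gripper": -1}
    - {"tx": 0, "ty": 0, "tz": 0, "rx": 0, "ry": 0, "rz": 0, "gripper": -1}

```text
t: 15.85
ee_pos: [0.4447, -0.1288, 0.1135]
ee_rot: [-180.0, -0.0, 90.0]
ft_force: [-0.6, -1.0, -2.6]
opening: 0.434
grip_force: 60.7
```

>>> play_rows:
  series:
    - {"tx": 0, "ty": 0, "tz": 0.03, "rx": 0, "ry": 0, "rz": 0, "gripper": -1}
    - {"tx": 0, "ty": 0, "tz": 0, "rx": 0, "ry": 0, "rz": 0, "gripper": -1}

```text
t: 16.05
ee_pos: [0.4447, -0.129, 0.1133]
ee_rot: [180.0, -0.1, 90.0]
ft_force: [-2.3, 1.1, 10.2]
opening: 0.427
grip_force: 62.2
```

>>> play_rows:
  series:
    - {"tx": 0, "ty": 0, "tz": 0, "rx": 0, "ry": 0, "rz": 0, "gripper": 0.1}
    - {"tx": 0, "ty": 0, "tz": 0, "rx": 0, "ry": 0, "rz": 0, "gripper": 1}
    - {"tx": 0, "ty": 0, "tz": 0, "rx": 0, "ry": 0, "rz": 0, "gripper": 1}
    - {"tx": 0, "ty": 0, "tz": 0, "rx": 0, "ry": 0, "rz": 0, "gripper": 1}
    - {"tx": 0, "ty": 0, "tz": -0.6, "rx": 0, "ry": 0, "rz": 0, "gripper": 1}
    - {"tx": 0, "ty": 0, "tz": -1, "rx": 0, "ry": 0, "rz": 0, "gripper": 1}
    - {"tx": 0, "ty": 0, "tz": -1, "rx": 0, "ry": 0, "rz": 0, "gripper": 1}
    - {"tx": 0.5, "ty": 0.7, "tz": 0, "rx": 0, "ry": 0, "rz": 0, "gripper": 1}
    - {"tx": 0.5, "ty": 0.8, "tz": 0, "rx": 0, "ry": 0, "rz": 0, "gripper": 1}
    - {"tx": 0.5, "ty": 0.8, "tz": 0, "rx": 0, "ry": 0, "rz": 0, "gripper": 1}
    - {"tx": 0.5, "ty": 0.8, "tz": 0, "rx": 0, "ry": 0, "rz": 0, "gripper": 1}
    - {"tx": 0.3, "ty": 0.5, "tz": 0, "rx": 0, "ry": 0, "rz": 0, "gripper": 1}

```text
t: 17.25
ee_pos: [0.6277, -0.0102, 0.242]
ee_rot: [179.9, -0.1, 90.3]
ft_force: [-0.5, -0.6, 0.1]
opening: 1.0
grip_force: 0.0
```

>>> play_rows:
  series:
    - {"tx": 0, "ty": 0, "tz": 0, "rx": 0, "ry": 0, "rz": 0, "gripper": 1}
    - {"tx": 0, "ty": 0, "tz": 0, "rx": 0, "ry": 0, "rz": 0, "gripper": 1}

```text
t: 17.45
ee_pos: [0.6243, -0.0135, 0.2416]
ee_rot: [-179.9, 0.0, 90.1]
ft_force: [-0.2, -0.3, -0.5]
opening: 1.004
grip_force: 0.0
```

```bash
python3 chk.py c2.png small_tin,.6248,-.0089,.045,wa pepper_mill,.445,-.129,.034,ab
```

```text
17.6 [ 0.6231 -0.0153  0.2421] [-179.9135    0.0248   89.9061]
small_tin w [ 0.6252 -0.0119  0.031 ] 0.028673529624938965
small_tin a [ 0.6234 -0.0091  0.0458] 0.08028799295425415
small_tin joint [ 0.6247 -0.0088  0.0468] 0.09138819575309753
pepper_mill a [ 0.4209 -0.1413  0.0052] 0.22060704231262207
pepper_mill b [ 0.4415 -0.1206  0.0199] 0.0460054874420166
pepper_mill joint [ 0.4436 -0.1273  0.0312] 0.1570303738117218
```

View pics/c2.png

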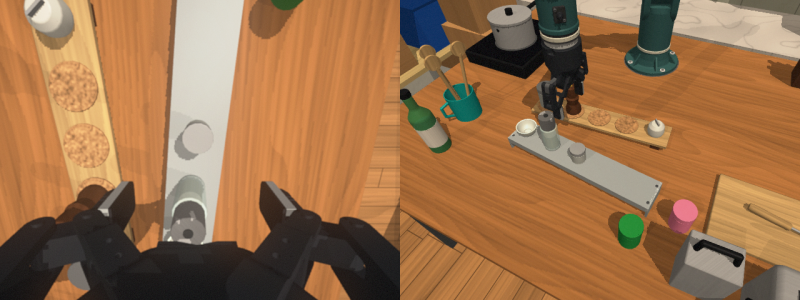

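>>> play_rows:
  series:
    - {"tx": 0.12, "ty": 0.04, "tz": 0.7, "rx": 0, "ry": 0, "rz": 0, "gripper": 1}
    - {"tx": 0, "ty": 0, "tz": 0.8, "rx": 0, "ry": 0, "rz": 0, "gripper": 1}
    - {"tx": 0, "ty": 0, "tz": 0.4, "rx": 0, "ry": 0, "rz": 0, "gripper": 1}
    - {"tx": 0, "ty": 0, "tz": 0, "rx": 0, "ry": 0, "rz": 0, "gripper": 1}
    - {"tx": 0, "ty": 0, "tz": 0, "rx": 0, "ry": 0, "rz": 0, "gripper": 1}

```text
t: 18.3
ee_pos: [0.6269, -0.0083, 0.1477]
ee_rot: [180.0, 0.0, 90.0]
ft_force: [0.1, -0.5, 0.5]
opening: 1.001
grip_force: 0.0
```

```bash
cat > lid.py <<'E'
from fit import *
import sys
np.set_printoptions(precision=4,suppress=True)
n=sys.argv[1]; z=float(sys.argv[2]); w=manip.get_image("wrist"); s=manip.sense(); print(s["t"],s["ee_pos"],s["ee_rot"])
save(w,sys.argv[3])
for d in manip.masks_of(n,w)[:2]:
    print(d["p"],np.round(d["bbox"])); X0=np.array([*onplane(w,d["bbox"][:2],z+.03),z])
    print(fit(n,[(P(w),d["mask"])],X0))
E
python3 lid.py small_tin .045 w3.png
```

```text
18.35 [ 0.6276 -0.0083  0.1486] [179.8732   0.0121  90.0019]
0.78 [312. 256.  73.  81.]
(array([ 0.6245, -0.0121,  0.0368]), np.float64(0.02897411584854126))
0.49 [298. 363.  70.  58.]
(array([ 0.6138, -0.1249, -0.0059]), np.float64(0.30031245946884155))
```

View pics/w3.png

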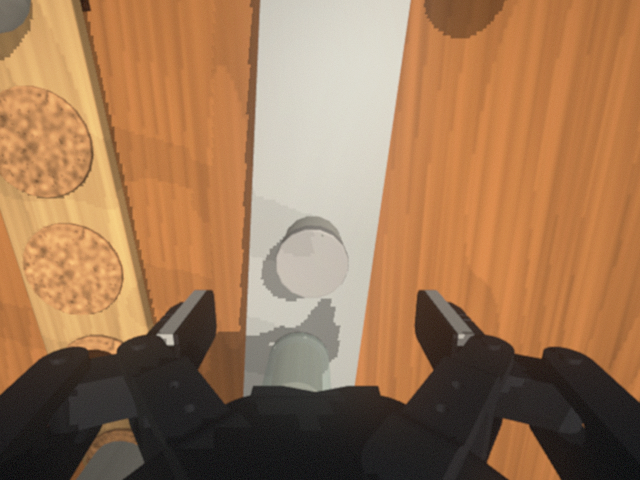

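>>> play_rows:
  series:
    - {"tx": 0, "ty": -0.05, "tz": 0.6, "rx": 0, "ry": 0, "rz": 0, "gripper": 1}
    - {"tx": 0, "ty": 0, "tz": 0.6, "rx": 0, "ry": 0, "rz": 0, "gripper": 1}
    - {"tx": 0, "ty": 0, "tz": 0.35, "rx": 0, "ry": 0, "rz": 0, "gripper": 1}
    - {"tx": 0, "ty": 0, "tz": 0, "rx": 0, "ry": 0, "rz": 0, "gripper": 1}
    - {"tx": 0, "ty": 0, "tz": 0, "rx": 0, "ry": 0, "rz": 0, "gripper": 0.25}
    - {"tx": 0, "ty": 0, "tz": 0, "rx": 0, "ry": 0, "rz": 0, "gripper": 0.1}
    - {"tx": 0, "ty": 0, "tz": 0, "rx": 0, "ry": 0, "rz": 0, "gripper": -1}
    - {"tx": 0, "ty": 0, "tz": 0, "rx": 0, "ry": 0, "rz": 0, "gripper": -1}
    - {"tx": 0, "ty": 0, "tz": 0, "rx": 0, "ry": 0, "rz": 0, "gripper": -1}
    - {"tx": 0, "ty": 0, "tz": 0, "rx": 0, "ry": 0, "rz": 0, "gripper": -1}

```text
t: 19.4
ee_pos: [0.6255, -0.0079, 0.0717]
ee_rot: [179.8, -0.0, 90.0]
ft_force: [0.4, 1.4, 4.8]
opening: 0.496
grip_force: 59.9
```

>>> play_rows:
  series:
    - {"tx": 0, "ty": 0, "tz": -0.2, "rx": 0, "ry": 0, "rz": 0, "gripper": -1}
    - {"tx": 0, "ty": 0, "tz": -0.7, "rx": 0, "ry": 0, "rz": 0, "gripper": -1}
    - {"tx": 0, "ty": 0, "tz": -0.7, "rx": 0, "ry": 0, "rz": 0, "gripper": -1}
    - {"tx": -0.1, "ty": -0.5, "tz": 0, "rx": 0, "ry": 0, "rz": 0, "gripper": -1}
    - {"tx": -0.1, "ty": -0.8, "tz": 0, "rx": 0, "ry": 0, "rz": 0, "gripper": -1}
    - {"tx": -0.1, "ty": -0.8, "tz": 0, "rx": 0, "ry": 0, "rz": 0, "gripper": -1}
    - {"tx": -0.1, "ty": -0.8, "tz": 0, "rx": 0, "ry": 0, "rz": 0, "gripper": -1}
    - {"tx": -0.1, "ty": -0.6, "tz": 0, "rx": 0, "ry": 0, "rz": 0, "gripper": -1}
    - {"tx": -0.03, "ty": -0.25, "tz": 0, "rx": 0, "ry": 0, "rz": 0, "gripper": -1}
    - {"tx": 0, "ty": 0, "tz": 0.7, "rx": 0, "ry": 0, "rz": 0, "gripper": -1}
    - {"tx": 0, "ty": 0, "tz": 0, "rx": 0, "ry": 0, "rz": 0, "gripper": -1}
    - {"tx": 0, "ty": 0, "tz": 0, "rx": 0, "ry": 0, "rz": 0, "gripper": -1}

```text
t: 20.6
ee_pos: [0.4379, -0.0345, 0.1151]
ee_rot: [180.0, -0.0, 90.0]
ft_force: [0.1, -0.1, -1.0]
opening: 0.494
grip_force: 61.2
```

>>> play_rows:
  series:
    - {"tx": 0, "ty": 0, "tz": 0.6, "rx": 0, "ry": 0, "rz": 0, "gripper": -1}
    - {"tx": 0, "ty": 0, "tz": 0.35, "rx": 0, "ry": 0, "rz": 0, "gripper": -1}
    - {"tx": 0, "ty": 0, "tz": 0, "rx": 0, "ry": 0, "rz": 0, "gripper": -1}
    - {"tx": 0, "ty": 0, "tz": 0, "rx": 0, "ry": 0, "rz": 0, "gripper": -1}

```text
t: 21.0
ee_pos: [0.438, -0.0345, 0.0681]
ee_rot: [179.9, 0.0, 90.0]
ft_force: [-1.3, -0.1, -0.7]
opening: 0.494
grip_force: 61.2
```

>>> play_rows:
  series:
    - {"tx": 0, "ty": 0, "tz": 0.1, "rx": 0, "ry": 0, "rz": 0, "gripper": -1}
    - {"tx": 0, "ty": 0, "tz": 0.03, "rx": 0, "ry": 0, "rz": 0, "gripper": -1}
    - {"tx": 0, "ty": 0, "tz": 0.02, "rx": 0, "ry": 0, "rz": 0, "gripper": -1}
    - {"tx": 0, "ty": 0, "tz": 0, "rx": 0, "ry": 0, "rz": 0, "gripper": -1}

```text
t: 21.4
ee_pos: [0.4372, -0.0344, 0.0607]
ee_rot: [179.9, -0.0, 90.0]
ft_force: [-0.9, 1.6, 6.6]
opening: 0.499
grip_force: 61.9
```

>>> play_rows:
  series:
    - {"tx": 0, "ty": 0, "tz": 0, "rx": 0, "ry": 0, "rz": 0, "gripper": 0.2}
    - {"tx": 0, "ty": 0, "tz": 0, "rx": 0, "ry": 0, "rz": 0, "gripper": 1}
    - {"tx": 0, "ty": 0, "tz": 0, "rx": 0, "ry": 0, "rz": 0, "gripper": 1}
    - {"tx": 0, "ty": 0, "tz": 0, "rx": 0, "ry": 0, "rz": 0, "gripper": 1}
    - {"tx": 0, "ty": 0, "tz": -0.6, "rx": 0, "ry": 0, "rz": 0, "gripper": 1}
    - {"tx": 0, "ty": 0, "tz": -1, "rx": 0, "ry": 0, "rz": 0, "gripper": 1}
    - {"tx": 0, "ty": 0, "tz": -1, "rx": 0, "ry": 0, "rz": 0, "gripper": 1}
    - {"tx": 0, "ty": 0, "tz": -1, "rx": 0, "ry": 0, "rz": 0, "gripper": 1}
    - {"tx": -0.3, "ty": 0.7, "tz": 0, "rx": 0, "ry": 0, "rz": 0, "gripper": 1}
    - {"tx": -0.4, "ty": 0.9, "tz": 0, "rx": 0, "ry": 0, "rz": 0, "gripper": 1}
    - {"tx": -0.4, "ty": 0.9, "tz": 0, "rx": 0, "ry": 0, "rz": 0, "gripper": 1}
    - {"tx": -0.2, "ty": 0.7, "tz": 0, "rx": 0, "ry": 0, "rz": 0, "gripper": 1}

```text
t: 22.6
ee_pos: [0.5991, -0.101, 0.2403]
ee_rot: [179.9, 0.1, 90.0]
ft_force: [-0.5, 0.4, -0.1]
opening: 0.997
grip_force: 0.0
```

>>> play_rows:
  series:
    - {"tx": -0.1, "ty": 0.3, "tz": 0, "rx": 0, "ry": 0, "rz": 0, "gripper": 1}
    - {"tx": 0, "ty": 0, "tz": 0, "rx": 0, "ry": 0, "rz": 0, "gripper": 1}
    - {"tx": 0, "ty": 0, "tz": 0, "rx": 0, "ry": 0, "rz": 0, "gripper": 1}

```text
t: 22.9
ee_pos: [0.6105, -0.1042, 0.2391]
ee_rot: [-179.9, -0.0, 90.0]
ft_force: [-0.3, -0.5, 0.1]
opening: 0.999
grip_force: 0.0
```

```bash
python3 lid.py salt_grinder .045 w4.png
```

```text
22.95 [ 0.61   -0.1039  0.2392] [-179.8515   -0.0429   90.0213]
0.78 [321. 239.  66.  90.]
(array([ 0.614 , -0.1037,  0.0418]), np.float64(0.01889967918395996))
0.65 [144. 143.  72.  86.]
(array([ 0.4927, -0.0348,  0.0297]), np.float64(0.7117269039154053))
```

View pics/w4.png

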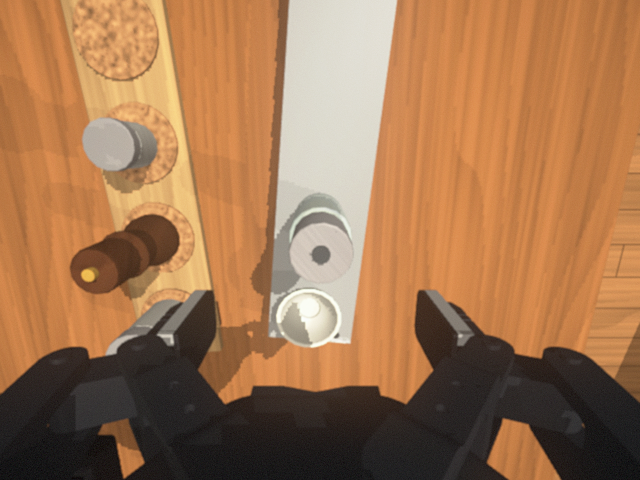

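Salt grinder head is at (321,250), i.e. (0.614, -0.104), between the fingers. The three placed things stand on their discs and the bowl (309,317) is clear.

>>> play_rows:
  series:
    - {"tx": 0.01, "ty": 0.075, "tz": 0.5, "rx": 0, "ry": 0, "rz": 0, "gripper": 1}
    - {"tx": 0, "ty": 0, "tz": 0.6, "rx": 0, "ry": 0, "rz": 0, "gripper": 1}
    - {"tx": 0, "ty": 0, "tz": 0.6, "rx": 0, "ry": 0, "rz": 0, "gripper": 1}
    - {"tx": 0, "ty": 0, "tz": 0.35, "rx": 0, "ry": 0, "rz": 0, "gripper": 1}
    - {"tx": 0, "ty": 0, "tz": 0, "rx": 0, "ry": 0, "rz": 0, "gripper": 1}
    - {"tx": 0, "ty": 0, "tz": 0, "rx": 0, "ry": 0, "rz": 0, "gripper": 0.2}
    - {"tx": 0, "ty": 0, "tz": 0, "rx": 0, "ry": 0, "rz": 0, "gripper": 0.1}
    - {"tx": 0, "ty": 0, "tz": 0, "rx": 0, "ry": 0, "rz": 0, "gripper": -1}
    - {"tx": 0, "ty": 0, "tz": 0, "rx": 0, "ry": 0, "rz": 0, "gripper": -1}
    - {"tx": 0, "ty": 0, "tz": 0, "rx": 0, "ry": 0, "rz": 0, "gripper": -1}
    - {"tx": 0, "ty": 0, "tz": 0, "rx": 0, "ry": 0, "rz": 0, "gripper": -1}

```text
t: 24.1
ee_pos: [0.6158, -0.1041, 0.1389]
ee_rot: [179.9, -0.0, 90.0]
ft_force: [-2.2, 0.5, 7.7]
opening: 0.48
grip_force: 59.6
```

>>> play_rows:
  series:
    - {"tx": 0, "ty": 0, "tz": -0.2, "rx": 0, "ry": 0, "rz": 0, "gripper": -1}
    - {"tx": 0, "ty": 0, "tz": -0.7, "rx": 0, "ry": 0, "rz": 0, "gripper": -1}
    - {"tx": 0, "ty": 0, "tz": -0.9, "rx": 0, "ry": 0, "rz": 0, "gripper": -1}
    - {"tx": 0.4, "ty": -0.3, "tz": -0.2, "rx": 0, "ry": 0, "rz": 0, "gripper": -1}
    - {"tx": 0.6, "ty": -0.6, "tz": 0, "rx": 0, "ry": 0, "rz": 0, "gripper": -1}
    - {"tx": 0.6, "ty": -0.7, "tz": 0, "rx": 0, "ry": 0, "rz": 0, "gripper": -1}
    - {"tx": 0.6, "ty": -0.7, "tz": 0, "rx": 0, "ry": 0, "rz": 0, "gripper": -1}
    - {"tx": 0.6, "ty": -0.7, "tz": 0, "rx": 0, "ry": 0, "rz": 0, "gripper": -1}
    - {"tx": 0.4, "ty": -0.5, "tz": 0, "rx": 0, "ry": 0, "rz": 0, "gripper": -1}
    - {"tx": 0.1, "ty": -0.2, "tz": 0, "rx": 0, "ry": 0, "rz": 0, "gripper": -1}
    - {"tx": 0, "ty": 0, "tz": 0, "rx": 0, "ry": 0, "rz": 0, "gripper": -1}
    - {"tx": 0, "ty": 0, "tz": 0, "rx": 0, "ry": 0, "rz": 0, "gripper": -1}

```text
t: 25.3
ee_pos: [0.4318, 0.0606, 0.2379]
ee_rot: [179.8, 0.0, 90.0]
ft_force: [0.2, -0.4, -3.1]
opening: 0.482
grip_force: 61.4
```

>>> play_rows:
  series:
    - {"tx": 0, "ty": 0, "tz": 0.6, "rx": 0, "ry": 0, "rz": 0, "gripper": -1}
    - {"tx": 0, "ty": 0, "tz": 0.7, "rx": 0, "ry": 0, "rz": 0, "gripper": -1}
    - {"tx": 0, "ty": 0, "tz": 0.5, "rx": 0, "ry": 0, "rz": 0, "gripper": -1}
    - {"tx": 0, "ty": 0, "tz": 0.25, "rx": 0, "ry": 0, "rz": 0, "gripper": -1}
    - {"tx": 0, "ty": 0, "tz": 0, "rx": 0, "ry": 0, "rz": 0, "gripper": -1}
    - {"tx": 0, "ty": 0, "tz": 0, "rx": 0, "ry": 0, "rz": 0, "gripper": -1}

```text
t: 25.9
ee_pos: [0.4322, 0.06, 0.135]
ee_rot: [179.9, 0.0, 89.9]
ft_force: [0.5, 0.1, -2.6]
opening: 0.48
grip_force: 61.4
```

>>> play_rows:
  series:
    - {"tx": 0, "ty": -0.02, "tz": 0.08, "rx": 0, "ry": 0, "rz": 0, "gripper": -1}
    - {"tx": 0, "ty": 0, "tz": 0.04, "rx": 0, "ry": 0, "rz": 0, "gripper": -1}
    - {"tx": 0, "ty": 0, "tz": 0.02, "rx": 0, "ry": 0, "rz": 0, "gripper": -1}
    - {"tx": 0, "ty": 0, "tz": 0, "rx": 0, "ry": 0, "rz": 0, "gripper": -1}

```text
t: 26.3
ee_pos: [0.4295, 0.0612, 0.128]
ee_rot: [180.0, -0.0, 90.0]
ft_force: [-0.6, -1.1, -2.6]
opening: 0.479
grip_force: 61.4
```

>>> play_rows:
  series:
    - {"tx": 0, "ty": 0.01, "tz": 0.03, "rx": 0, "ry": 0, "rz": 0, "gripper": -1}
    - {"tx": 0, "ty": 0, "tz": 0, "rx": 0, "ry": 0, "rz": 0, "gripper": -1}

```text
t: 26.5
ee_pos: [0.4296, 0.0612, 0.1278]
ee_rot: [-180.0, -0.1, 90.0]
ft_force: [-3.7, -0.1, 16.8]
opening: 0.479
grip_force: 63.3
```

>>> play_rows:
  series:
    - {"tx": 0, "ty": 0, "tz": 0, "rx": 0, "ry": 0, "rz": 0, "gripper": 0.2}
    - {"tx": 0, "ty": 0, "tz": 0, "rx": 0, "ry": 0, "rz": 0, "gripper": 1}
    - {"tx": 0, "ty": 0, "tz": 0, "rx": 0, "ry": 0, "rz": 0, "gripper": 1}
    - {"tx": 0, "ty": 0, "tz": 0, "rx": 0, "ry": 0, "rz": 0, "gripper": 1}
    - {"tx": 0, "ty": 0, "tz": -0.6, "rx": 0, "ry": 0, "rz": 0, "gripper": 1}
    - {"tx": 0, "ty": 0, "tz": -1, "rx": 0, "ry": 0, "rz": 0, "gripper": 1}
    - {"tx": 0, "ty": 0, "tz": -1, "rx": 0, "ry": 0, "rz": 0, "gripper": 1}
    - {"tx": 0.8, "ty": 0.3, "tz": 0, "rx": 0, "ry": 0, "rz": 0, "gripper": 1}
    - {"tx": 0.9, "ty": 0.3, "tz": 0, "rx": 0, "ry": 0, "rz": 0, "gripper": 1}
    - {"tx": 0.9, "ty": 0.3, "tz": 0, "rx": 0, "ry": 0, "rz": 0, "gripper": 1}
    - {"tx": 0.9, "ty": 0.3, "tz": 0, "rx": 0, "ry": 0, "rz": 0, "gripper": 1}
    - {"tx": 0.9, "ty": 0.3, "tz": 0, "rx": 0, "ry": 0, "rz": 0, "gripper": 1}

```text
t: 27.7
ee_pos: [0.5048, 0.283, 0.2561]
ee_rot: [-180.0, 0.0, 90.1]
ft_force: [0.3, -0.5, -0.2]
opening: 0.996
grip_force: 0.0
```

>>> play_rows:
  series:
    - {"tx": 0, "ty": 0, "tz": 0, "rx": 0, "ry": 0, "rz": 0, "gripper": 1}
    - {"tx": 0, "ty": 0, "tz": 0, "rx": 0, "ry": 0, "rz": 0, "gripper": 1}

```text
t: 27.9
ee_pos: [0.5044, 0.2823, 0.2556]
ee_rot: [-180.0, 0.1, 90.2]
ft_force: [-1.0, -0.4, -0.1]
opening: 0.997
grip_force: 0.0
```

```bash
python3 - <<'E'
from fit import *
np.set_printoptions(precision=4,suppress=True)
a=manip.get_image("scene");b=manip.get_image("side")
T=dict(big_tin=(.4526,-.2238,.034),pepper_mill=(.4455,-.1291,.034),small_tin=(.4383,-.0343,.034),salt_grinder=(.4311,.0604,.034))
s=np.hstack([a["pixels"][70:310,160:480],b["pixels"][100:480,120:400][:240] if 0 else cv2.resize(b["pixels"][120:480,110:410],(200,240))])
vis=[]
for im in(a,b):
    p=im["pixels"].copy()
    for n,X in T.items():
        r=(render(P(im),n,X)>.5).astype(np.uint8); c,_=cv2.findContours(r,cv2.RETR_EXTERNAL,cv2.CHAIN_APPROX_NONE); cv2.drawContours(p,c,-1,(255,0,255),1)
    vis.append(p)
v=np.hstack([cv2.resize(vis[0][120:260,210:450],(480,280),interpolation=cv2.INTER_CUBIC),cv2.resize(vis[1][150:480,120:300],(306,561),interpolation=cv2.INTER_CUBIC)[:280]]) if 0 else None
A=cv2.resize(vis[0][110:250,200:440],(432,252),interpolation=cv2.INTER_CUBIC); A2=cv2.resize(a["pixels"][110:250,200:440],(432,252),interpolation=cv2.INTER_CUBIC)
B=cv2.resize(vis[1][150:470,130:330],(315,504),interpolation=cv2.INTER_CUBIC)
cv2.imwrite("pics/fin.png",np.hstack([np.vstack([A2,A]),B])[:,:,::-1])
print(manip.sense()["t"],manip.sense()["ee_pos"])
E
```

```text
28.0 [0.5042 0.2794 0.2559]
```

View pics/fin.png

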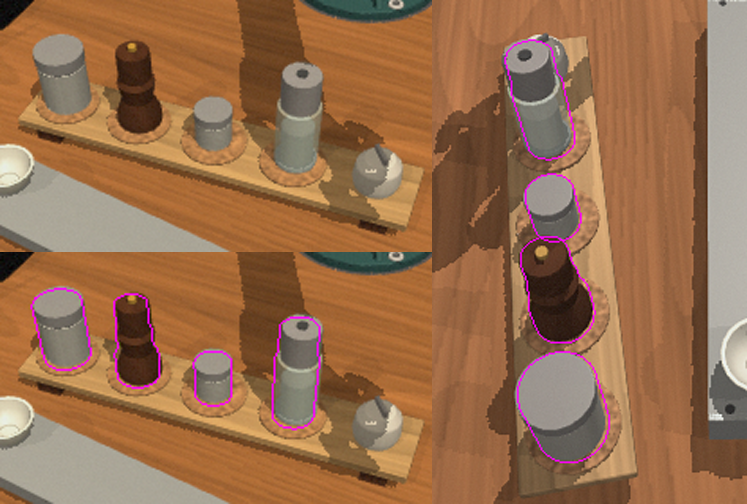

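All four stand upright, and their outlines match the disc-centre targets to about 2 mm in both views. The arm is clear, so I'm handing in.

```bash
python3 -c "
from cell import manip
print(manip.finish_job())"
```

```text
the job is handed in; nothing more can be done
None
```

All four now stand upright on the cork discs, moved in the order asked and ending from the right as big tin, pepper mill, small tin, salt grinder, each within about 2 mm of its disc's centre by camera; the job was handed in at about 28 s.

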